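# Raise the counterweighted barrier and push the tube rack home

## Task

Push the barrier arm of the loading lane up past its balance point so that it stays raised by itself. Then push the tube rack, without lifting it, along the lane under the raised arm until it is fully home against the back stop, and leave it standing there. Leave the other things on the freezer where they are.

Things in the scene. Friction and masses are not known exactly. Their poses are not given: they have to be found in the camera images.
- dock: Fixed loading lane: base plate 104 mm wide, top at z 5 mm, x -200 to +75; grey rails, tops at 25 mm, 74 mm apart inside. Origin: on the freezer top, lane centre, under the lowered boom; +x is the pushing direction, +y the post's side, z up. Turned by -0.2 to +0.12 rad about the vertical. Boom post (16x22 mm, 116 high) at (26, 58) mm; nothing else stands higher than the rails before the boom.
- lane_stop (a point): Middle of the lane's back stop at bumper-face level: at (52, 0, 24) mm in the lane's frame. The two rubber bumpers face -x; the stop is 39 mm high. The rack is fully home when its far end touches the bumpers (within 8 mm counts).
- barrier (a joint): Barrier arm angle: 0 lowered (boom level across the lane), 1.48 rad at its upper stop, nearly upright. Hinge along the lane's x through barrier_axle, lightly damped. Counterweighted over centre: below about 0.73 rad it falls shut, beyond that it rises by itself within about 2 s and stays up. Above 1.38 counts as raised. Lifting the free end takes about 0.5 N.
- barrier_axle (a point): Hinge point, 95 mm above the freezer top, at (0, 58) mm in the lane's frame. The boom, a round bar 15 mm thick, runs 180 mm from here to the lane's -y side. A steel counterweight disc (42 mm across, 20 thick) stands 43 mm above the axle. Three thin rods hang from the boom 36 to 80 mm from the axle, down to 36 mm above the freezer top, and bar the rack's way.
- boom_end (a point): Point on the boom's centre line 150 mm from the axle, in the middle of its free end section (105 to 180 mm from the axle) that sticks out past the lane. With the boom lowered it is at (0, -92, 95) mm in the lane's frame. The freezer top below is clear, so a fingertip can go under the boom here and push up.
- rack: Loose blue tube rack with capped tubes, 138 mm long (x, along the lane), 66 wide, 80 high, about 0.1 to 0.2 kg; side walls 50 mm high, open ends with level shelf edges at 22-25 and 47-50 mm. Origin: centre of its underside, on the lane plate. Starts before the barrier, its origin at x -111 to -89 mm in the lane's frame; fully home at x = -17 mm.
- amber_vial: Bystander: amber vial with a black screw cap, 27 mm across, 58 mm high, standing beside the lane on the boom's free-end side, before the barrier. Origin: centre of its underside.
- small_vial: Bystander: small amber vial with a green cap, 22 mm across, 46 mm high, standing behind the boom's free end. Origin: centre of its underside.

How it is judged:
On the way, in this order (a step that is already met when the one before it is completed fails the run):
1. the barrier arm stands raised by itself, untouched, and the rack is not yet pushed home (value of joint barrier above 1.38 rad and contact force between barrier and the arm below 0.05 N and contact force between barrier and the fingers below 0.05 N and not (x of rack in the frame of dock above -0.025 m)), for 0.3 s.
2. the rack has been pushed home under the raised arm (x of rack in the frame of dock above -0.025 m and value of joint barrier above 1.38 rad), for 0.2 s.
At the end, for the whole second after the job is handed in: The barrier arm stays raised (above 1.38 rad) by itself, and the rack stands flat and at rest on the lane's base plate, along the lane, its far end within 8 mm of the bumpers of the back stop (all of step 2 and z of rack in the frame of dock below 0.009 m and angle between rack's own z axis and vertical below 0.08 rad and angle between the x axis of rack and the x axis of dock, either way round below 0.15 rad and linear speed of rack below 0.01 m/s and velocity of joint barrier below 0.05 rad/s); the robot touches nothing.
It fails at once if the rack is lifted off the lane (more than 12 mm) (z of rack in the frame of dock above 0.017 m).
It fails at once if the rack is tipped (angle between rack's own z axis and vertical above 0.25 rad).
It fails at once if a vial is pushed or knocked by more than 20 mm (distance of any of amber_vial, small_vial from where it was at the start of the episode above 0.02 m).
It also fails if it takes over 48 s, if anything falls off the work surface, if the arm or the gripper's body presses on something with over 40 N, if the wrist force passes 120 N, or if a joint passes its speed limit or range.

## Robot

A 6-joint arm with a two-finger parallel gripper is mounted at the origin on a cart in front of the work surface, level with it; the furniture and walls round the work are solid. World frame = base frame: x ahead of the robot, y to its left, z up, the work surface at z = 0. Lengths are in m, angles in rad, forces in N, time in s.
With the tool pointing down it reaches from about 0.4 to 0.825 m from the base axis. Payload 7 kg.
Tool frame: the origin (TCP) lies at the very end of the fingers, on their centre line; the grasp point (between the pads) lies 19 mm behind it (arm.pinch_z is the z of the grasp point in the tool frame, in m); z points along the fingers, y is the direction in which the jaws open and shut (so a half turn about z gives the same grasp; the last joint's range is limited). The gripper opens to 88 mm and grips with 3 to 60 N. Pads are 19 mm wide; open, the fingers measure 130 mm over their backs; the gripper's body (78 mm by 193 mm) begins 47 mm behind the grasp point.
Start: joints at [1.474, 0.359, 0.012, 0, -1.224, -0.288], TCP at [0.253, 0.626, 0.227] pointing down, gripper open.
Joint ranges: [-3.07, 3.07], [-1.43, 2.12], [-1.02, 1.25], [-3.03, 1.67], [-3.05, -0], [-3.03, 3.03]. Speed limits (rad/s): [2.39, 2.39, 3.01, 3.14, 3.14, 3.14].

## Interface

Orientations are given as [roll, pitch, yaw] about the fixed x, y, z axes, in that order (R = Rz(yaw) Ry(pitch) Rx(roll)).
In Python, from station import arm gives the robot as it stands.
- The arm moves only by the tool drive_tool, never from a script. Its argument "targets" is a list of rows, each a list of 6 numbers: the shift along the world's x, y, z in units of 0.04 m (1.0 is 0.04 m), then the turn, a rotation vector about the world's x, y, z in units of 6 degrees (1.0 is 6 degrees). In form: [[x, y, z, wx, wy, wz], ...]. A call has 1 to 5 rows; each row shifts and turns the commanded pose from where the row before left it; what a row does not reach is not made up. A row lasts 1/8 s, in which the tool goes at most 62.5 mm and 10.7 degrees, less where a joint would pass 70% of its speed; a pose out of reach is approached as far as the arm can. A call with a number of a shift or a turn outside -1 to 1 is refused whole. A call with a gripper value outside its range is refused whole. "claw" is the opening, from 0 (shut) to 1 (fully open), set as the call begins (left out, the last holds). The fingers move at their own pace and stop on an object; "newtons" is the grip in N (left out, the last holds). Time passes only in rows, so rows that do not move let the fingers close. It gives the time, the measured TCP pose, the force and the opening at its end, in the units of the state.
- arm.get_state(): the state, without advancing time (a new reading comes with each control period).
- arm.grab_frame(name): name is "side" or "top" or "wrist"; returns (picture, depth): 384x512x3 uint8, red, green, blue; 384x512 float32, m along the optical axis (not along the pixel's ray), 0 where there is no reading.
- arm.get_calibration(name): a dict with "mtx" (3x3 intrinsics, pixels), "origin" and "rotation" of the camera in the world. Camera axes: x right, y up, looking along -z (the intrinsics and any distortion apply to the point x, -y, -z); pixel columns grow to the right and rows downward; lengths in m; the calibration is good to about 2 mm. A picture is of the moment at which its call begins: read the wrist's pose just before it. get_calibration takes no time and is no camera call; for the wrist camera it gives the pose at the moment of the call.
- arm.job_done(): hands the job in, once; it reports no verdict.
Trained networks look in the newest picture that a camera, given by its name, has taken for a name from the list of things; names that differ only in an ending like _2 or _b are one class to them, and where a whole thing is asked for, a point or a joint stands for the part that bears it (a point fixed in the world has none). Each returns a list of dicts, best first, with "score" (0 to 1); they miss things now and then, are a little off and sometimes report something else, mostly with a low value. They report only what shows in the picture. A call takes as long as a camera call.
- arm.search_frame(target, camera): "point" ([x, y, z] in m, in the coordinates of the camera as it stood for that picture, good to about 4 mm: the middle of the surface that is visible of it).
- arm.cut_out(target, camera): "pixels" (384x512 bool, what is visible of it).
- arm.landmark_of(target, camera): "point" ([x, y, z] in m, in the coordinates of the camera as it stood for that picture, good to about 4 mm: a listed point, or the origin of a listed thing).
The state is a dict: "t": time; "q": joint angles; "qd": joint speeds; "joint_efforts": joint torques, N m; "eef_pos": TCP position; "ee_rot": TCP orientation; "force": force on the tool from outside, world axes, zero at the start; "moment": the same for the moment, N m; "width": finger opening in m.
Only numpy, scipy, OpenCV 4.12 (cv2) and the standard library are available. Lean on these libraries where they do the work, as an engineer would, in place of code of your own. Each camera call takes 0.05 s, during which the arm holds its last target. There are 200 camera calls.

## Working session

There is one attempt and no reset: what is moved stays moved. The work goes in short steps, Python scripts to look and compute and a tool call to move; the robot and the scene stay as the last step left them, time stands still between calls to the robot, and variables do not carry over. Pictures are saved under pics/ and viewed, about 8 in all and at most 12, crops included, and the job is handed in when it is done.

Besides the shell and the picture viewer there is one more tool, called after "Request:" as name(argument=value, ...), one argument or row to a line, values as JSON. drive_tool: Moves the arm, as the interface text tells. Shifts and turns lie within -1 to 1; 1 stands for 0.04 m of shift or 6 degrees of turn. Its arguments: {"type":"object","properties":{"targets":{"type":"array"},"claw":{"type":"number"},"newtons":{"type":"number"}},"required":["targets"]}

```bash
mkdir -p pics; cat > h.py <<'E'
import numpy as np, cv2
from station import arm
def cam2w(c,p):
    k=arm.get_calibration(c); return np.array(k["rotation"])@np.array(p)+np.array(k["origin"])
def snap(c,n):
    im,d=arm.grab_frame(c); cv2.imwrite(f"pics/{n}.png",im[:,:,::-1]); return im,d
E
python3 - <<'E'
from h import *
np.set_printoptions(precision=4,suppress=True)
s=arm.get_state(); print(s["t"],s["eef_pos"],s["ee_rot"],s["width"])
A=[]
for c in ["top","side"]:
    im,d=snap(c,c+"0"); A.append(im)
    for n in ["dock","lane_stop","barrier_axle","boom_end","rack","amber_vial","small_vial"]:
        r=arm.landmark_of(n,c)
        print(c,n,[(round(x["score"],2),cam2w(c,x["point"])) for x in r[:2]])
cv2.imwrite("pics/both.png",cv2.resize(np.vstack(A),(512,768))[:, :, ::-1])
E
```

```text
0.0 [0.2532 0.6252 0.2256] [ 3.1399 -0.0001 -0.3849] 0.08747435493245616
top dock [(0.72, array([2.0187, 1.372 , 2.5567]))]
top lane_stop [(0.72, array([1.9898, 1.3432, 2.5279]))]
top barrier_axle []
top boom_end [(0.93, array([1.8886, 1.2419, 2.4266]))]
top rack [(0.59, array([1.9853, 1.3387, 2.5234]))]
top amber_vial [(0.66, array([1.9998, 1.3531, 2.5378]))]
top small_vial [(0.53, array([2.0605, 1.4138, 2.5985]))]
side dock [(0.81, array([3.18  , 3.4226, 3.6075])), (0.52, array([3.3484, 3.591 , 3.7759]))]
side lane_stop [(0.58, array([3.1271, 3.3696, 3.5545]))]
side barrier_axle [(0.67, array([2.8779, 3.1204, 3.3053]))]
side boom_end [(0.6, array([3.2273, 3.4699, 3.6547]))]
side rack [(0.71, array([3.1696, 3.4122, 3.5971]))]
side amber_vial [(0.66, array([3.391 , 3.6336, 3.8184])), (0.31, array([3.1685, 3.4111, 3.596 ]))]
side small_vial [(0.39, array([3.3566, 3.5992, 3.784 ]))]
```

View pics/top0.png

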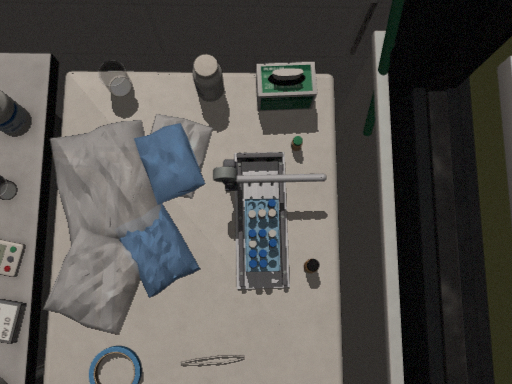

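View pics/side0.png

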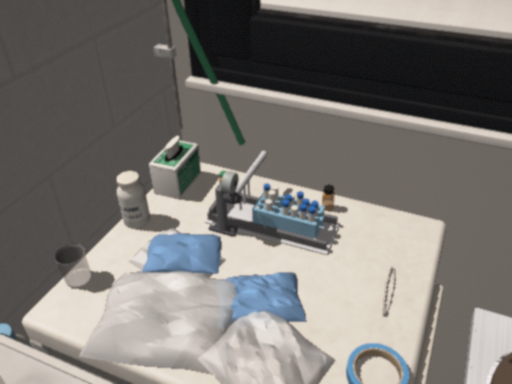

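The top view shows the lane running up the picture: boom from (225,178) to (325,178), rack at (262,235), amber vial at (312,265), green-capped vial at (297,143). My point conversion is wrong, because the rotation isn't a matrix.

```bash
cat > h.py <<'E'
import numpy as np, cv2
from scipy.spatial.transform import Rotation as Ro
from station import arm
np.set_printoptions(precision=4,suppress=True)
def cam2w(c,p):
    k=arm.get_calibration(c); return Ro.from_euler("xyz",k["rotation"]).apply(p)+np.array(k["origin"])
def snap(c,n):
    im,d=arm.grab_frame(c); cv2.imwrite(f"pics/{n}.png",im[:,:,::-1]); return im,d
def find(c,names):
    for n in names.split():
        r=arm.landmark_of(n,c)
        print(c,n,[(round(x["score"],2),cam2w(c,x["point"])) for x in r[:2]])
E
python3 - <<'E'
from h import *
for c in ["top","side"]:
    print(arm.get_calibration(c))
    find(c,"dock lane_stop barrier_axle boom_end rack amber_vial small_vial")
E
```

```text
{'mtx': array([[491.4114,   0.    , 267.2241],
       [  0.    , 491.4114, 193.365 ],
       [  0.    ,   0.    ,   1.    ]]), 'origin': array([ 0.4442, -0.2025,  0.9822]), 'rotation': array([ 0.1793, -0.0374, -1.5748])}
top dock [(0.72, array([ 0.6315, -0.2262, -0.0015]))]
top lane_stop [(0.72, array([ 0.688 , -0.2223,  0.0253]))]
top barrier_axle []
top boom_end [(0.93, array([ 0.6348, -0.3139,  0.0965]))]
top rack [(0.59, array([ 0.5343, -0.2247,  0.0045]))]
top amber_vial [(0.66, array([ 0.4719, -0.322 ,  0.0004]))]
top small_vial [(0.53, array([ 0.725 , -0.3042, -0.0019]))]
{'mtx': array([[488.5898,   0.    , 259.5148],
       [  0.    , 488.5898, 197.6033],
       [  0.    ,   0.    ,   1.    ]]), 'origin': array([0.2692, 0.5117, 0.6966]), 'rotation': array([ 0.9062,  0.0129, -2.7318])}
side dock [(0.81, array([ 0.6371, -0.2247, -0.0007])), (0.52, array([ 0.7229, -0.2979,  0.0032]))]
side lane_stop [(0.58, array([ 0.6843, -0.2198,  0.0254]))]
side barrier_axle [(0.67, array([ 0.6314, -0.1654,  0.0964]))]
side boom_end [(0.6, array([ 0.6396, -0.3175,  0.0997]))]
side rack [(0.71, array([ 0.5322, -0.2277,  0.0067]))]
side amber_vial [(0.66, array([ 0.4735, -0.3222,  0.0044])), (0.31, array([ 0.633 , -0.2214,  0.0015]))]
side small_vial [(0.39, array([ 0.7242, -0.3021,  0.0042]))]
```

The two cameras agree: lane origin ≈ (0.634, -0.2255), yaw ≈ +0.03, rack lane x ≈ -0.10. A vertical tool can't reach under the boom because the gripper body would be in the way. A tilted one would pass close to the amber vial. So I'll raise the barrier by pushing its counterweight disc toward +y with closed fingers.

Request:
drive_tool(
  targets=[
    [0.43,-0.955,0.3,0,0,-0.5],
    [0.43,-0.955,0.3,0,0,-0.5],
    [0.43,-0.955,0.3,0,0,-0.5],
    [0.43,-0.955,0.3,0,0,-0.5],
    [0.43,-0.955,0.15,0,0,-0.5],
  ],
  claw=0,
)

```text
t: 2.12
eef_pos: [0.3399, 0.4335, 0.2815]
ee_rot: [-3.14, 0.0, -0.648]
force: [-0.1, -0.2, 0.0]
width: 0.0433
```

Request:
drive_tool(
  targets=[
    [0.43,-0.955,0,0,0,-0.5],
    [0.43,-0.955,0,0,0,-0.5],
    [0.43,-0.955,0,0,0,-0.5],
    [0.43,-0.955,0,0,0,-0.5],
    [0.43,-0.955,0,0,0,-0.5],
  ],
)

```text
t: 2.75
eef_pos: [0.4257, 0.2424, 0.2809]
ee_rot: [-3.141, 0.0, -0.91]
force: [0.6, -0.5, -0.3]
width: 0.0008
```

Request:
drive_tool(
  targets=[
    [0.43,-0.955,0,0,0,-0.5],
    [0.43,-0.955,0,0,0,-0.5],
    [0.43,-0.955,0,0,0,-0.5],
    [0.43,-0.955,0,0,0,-0.5],
    [0.43,-0.955,0,0,0,-0.5],
  ],
)

```text
t: 3.38
eef_pos: [0.5118, 0.0513, 0.2809]
ee_rot: [-3.141, 0.0, -1.172]
force: [0.5, 1.1, 0.0]
width: 0.0004
```

Request:
drive_tool(
  targets=[
    [0.43,-0.955,0,0,0,-0.5],
    [0.43,-0.955,0,0,0,-0.5],
    [0.43,-0.955,0,0,0,-0.5],
    [0.43,-0.955,0,0,0,-0.5],
    [0,0,0,0,0,0],
  ],
)

```text
t: 4.0
eef_pos: [0.5807, -0.1025, 0.2799]
ee_rot: [3.141, -0.0, -1.383]
force: [0.2, 0.1, -0.8]
width: 0.0006
```

Request:
drive_tool(
  targets=[
    [0.43,-0.95,0,0,0,-0.5],
    [0.43,-0.95,0,0,0,-0.5],
    [0.42,-0.92,0,0,0,-0.5],
    [0,0,-1,0,0,0],
    [0,0,-1,0,0,0],
  ],
)

```text
t: 4.62
eef_pos: [0.6315, -0.2129, 0.1998]
ee_rot: [-3.141, 0.0, -1.537]
force: [-0.6, 1.1, -0.7]
width: 0.0005
```

```bash
python3 - <<'E'
from h import *
print(arm.get_state()["eef_pos"])
im,d=snap("side","side1"); find("side","barrier_axle dock boom_end")
k=arm.get_calibration("side"); R=Ro.from_euler("xyz",k["rotation"])
# 3D points of upper stuff near the post
v,u=np.mgrid[0:384,0:512]; M=k["mtx"]
P=np.stack([(u-M[0,2])/M[0,0]*d,-(v-M[1,2])/M[1,1]*d,-d],-1).reshape(-1,3)
W=R.apply(P)+k["origin"]
m=(abs(W[:,0]-.635)<.06)&(abs(W[:,1]+.165)<.045)&(W[:,2]>.122)&(W[:,2]<.175)&(d.ravel()>0)
Q=W[m]; print(len(Q)); print(np.percentile(Q,[2,10,50,90,98],axis=0))
c=cv2.resize(im[120:280,160:372],(795,600)); cv2.imwrite("pics/side1c.png",c[:,:,::-1])
E
```

```text
[ 0.6315 -0.2129  0.1998]
side barrier_axle [(0.91, array([ 0.6283, -0.1662,  0.0956]))]
side dock [(0.73, array([ 0.6282, -0.2232, -0.    ]))]
side boom_end [(0.88, array([ 0.6387, -0.3161,  0.0985]))]
323
[[ 0.6199 -0.176   0.1253]
 [ 0.6216 -0.1674  0.1314]
 [ 0.6256 -0.1494  0.1479]
 [ 0.6377 -0.1404  0.1597]
 [ 0.6406 -0.1391  0.1612]]
```

View pics/side1c.png

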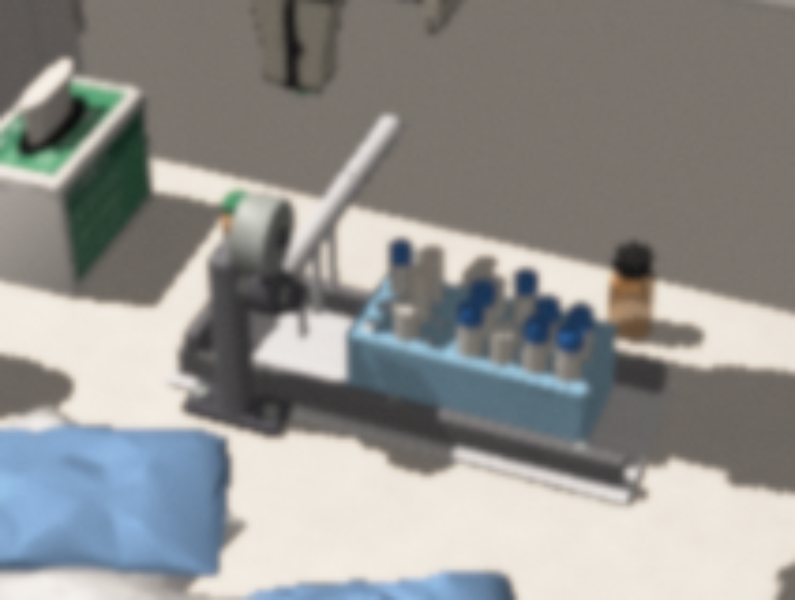

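The counterweight disc is at crop (262,235), axis along the lane, centre ≈ (0.630, -0.161, 0.138). The finger is lined up with it, so I'll descend, push the disc toward +y, then retreat toward -x.

Request:
drive_tool(
  targets=[
    [0,0,-1,0,0,0],
    [0,0,-0.8,0,0,0],
    [0,0,0,0,0,0],
    [0,0.4,0,0,0,0],
    [0,0.4,0,0,0,0],
  ],
)

```text
t: 5.45
eef_pos: [0.633, -0.1807, 0.1316]
ee_rot: [-3.137, -0.002, -1.536]
force: [0.7, -2.4, 2.9]
width: 0.0006
```

Request:
drive_tool(
  targets=[
    [0,0.3,0,0,0,0],
    [0,0.3,0,0,0,0],
    [0,0,0,0,0,0],
    [-1,0,0,0,0,0],
    [-1,0,0,0,0,0],
  ],
)

```text
t: 6.08
eef_pos: [0.5531, -0.1567, 0.1286]
ee_rot: [-3.138, -0.0, -1.535]
force: [21.5, 7.2, 14.3]
width: 0.0008
```

Request:
drive_tool(
  targets=[
    [-1,0,0.3,0,0,0],
    [-1,0,0.3,0,0,0],
    [-0.5,0,0.4,0,0,-1],
    [0,0,0,0,0,-1],
    [0,0,0,0,0,-1],
  ],
)

```text
t: 6.7
eef_pos: [0.4511, -0.157, 0.169]
ee_rot: [-3.141, 0.001, -1.855]
force: [0.2, 0.1, -0.4]
width: 0.0005
```

```bash
python3 - <<'E'
from h import *
im,d=snap("side","side2"); find("side","barrier_axle boom_end rack")
c=cv2.resize(im[90:250,160:372],(795,600)); cv2.imwrite("pics/side2c.png",c[:,:,::-1])
E
```

```text
side barrier_axle [(0.88, array([ 0.6309, -0.1674,  0.0986]))]
side boom_end [(0.84, array([ 0.6315, -0.1816,  0.2474]))]
side rack [(0.65, array([ 0.5299, -0.2265,  0.0083]))]
```

View pics/side2c.png

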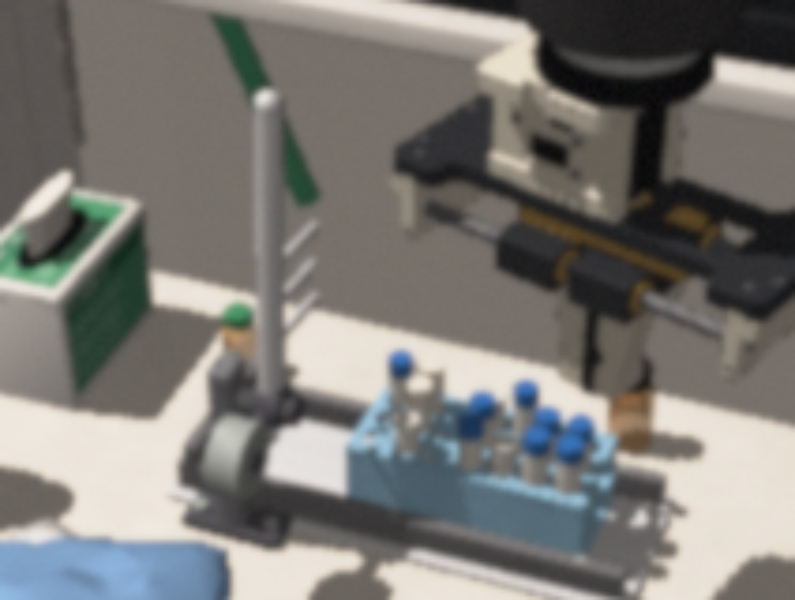

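The barrier stands upright (boom end z ≈ 0.247, boom at crop (268,240)) and the rack hasn't moved. Next I'll turn the jaws across the lane and come down behind the rack.

Request:
drive_tool(
  targets=[
    [-0.2,-0.4,0,0,0,-1],
    [-0.2,-0.4,0,0,0,-1],
    [-0.2,-0.4,0,0,0,-1],
    [-0.2,-0.4,0,0,0,-1],
    [0,-0.2,0,0,0,-1],
  ],
)

```text
t: 7.52
eef_pos: [0.4188, -0.2296, 0.1684]
ee_rot: [3.141, -0.0, -2.376]
force: [-0.0, -0.7, -0.9]
width: 0.0007
```

Request:
drive_tool(
  targets=[
    [0,0,0,0,0,-1],
    [0,0,0,0,0,-1],
    [0,0,0,0,0,-1],
    [0,0,0,0,0,-1],
    [0,0,0,0,0,-1],
  ],
)

```text
t: 8.15
eef_pos: [0.4193, -0.229, 0.1683]
ee_rot: [3.141, -0.0, -2.899]
force: [-0.5, 0.7, 0.3]
width: 0.0001
```

Request:
drive_tool(
  targets=[
    [0,0,0,0,0,-1],
    [0,0,0,0,0,-1],
    [0,0,-0.8,0,0,0],
    [0,0,-0.8,0,0,0],
    [0,0,0,0,0,0],
  ],
)

```text
t: 8.78
eef_pos: [0.4176, -0.2288, 0.1027]
ee_rot: [3.141, -0.005, -3.106]
force: [-0.8, 0.4, -0.1]
width: 0.0004
```

```bash
python3 - <<'E'
from h import *
print(arm.get_state()["eef_pos"],arm.get_state()["q"])
for c in ["top","side"]:
    im,d=snap(c,c+"3"); find(c,"barrier_axle boom_end rack lane_stop dock")
    k=arm.get_calibration(c); v,u=np.mgrid[0:384,0:512]; M=k["mtx"]
    P=np.stack([(u-M[0,2])/M[0,0]*d,-(v-M[1,2])/M[1,1]*d,-d],-1)
    W=Ro.from_euler("xyz",k["rotation"]).apply(P.reshape(-1,3))+k["origin"]
    r=arm.cut_out("rack",c)
    if r:
        Q=W[(r[0]["pixels"]&(d>0)).ravel()]; Q=Q[(Q[:,2]>.02)&(Q[:,2]<.06)]
        print(c,len(Q),np.percentile(Q,[1,5,50,95,99],axis=0) if len(Q) else 0)
c=cv2.resize(im[120:280,160:372],(795,600)); cv2.imwrite("pics/side3c.png",c[:,:,::-1])
E
```

```text
[ 0.4176 -0.2288  0.1027] [-0.0869  0.1586 -0.5799 -0.0005 -0.8374 -1.4483]
top barrier_axle [(0.95, array([ 0.6327, -0.1702,  0.0975]))]
top boom_end [(0.83, array([ 0.6326, -0.1809,  0.2493]))]
top rack [(0.7, array([ 0.5346, -0.2253,  0.0009]))]
top lane_stop [(0.96, array([ 0.6877, -0.2244,  0.0222]))]
top dock []
top 1130 [[ 0.4898 -0.2598  0.0269]
 [ 0.4985 -0.2581  0.0292]
 [ 0.5493 -0.224   0.0536]
 [ 0.5993 -0.1973  0.0566]
 [ 0.6014 -0.1954  0.0581]]
side barrier_axle [(0.92, array([ 0.6336, -0.1689,  0.0955]))]
side boom_end [(0.61, array([ 0.6367, -0.1807,  0.2459])), (0.19, array([ 0.7247, -0.2977,  0.0042]))]
side rack [(0.73, array([ 0.5342, -0.2293,  0.0049]))]
side lane_stop [(0.86, array([ 0.6869, -0.223 ,  0.0246]))]
side dock [(0.86, array([ 0.6334, -0.2254, -0.0027]))]
side 1567 [[ 0.4665 -0.2601  0.0215]
 [ 0.4686 -0.2556  0.0245]
 [ 0.5333 -0.197   0.0472]
 [ 0.5994 -0.1931  0.0578]
 [ 0.6036 -0.1899  0.0591]]
```

View pics/side3c.png

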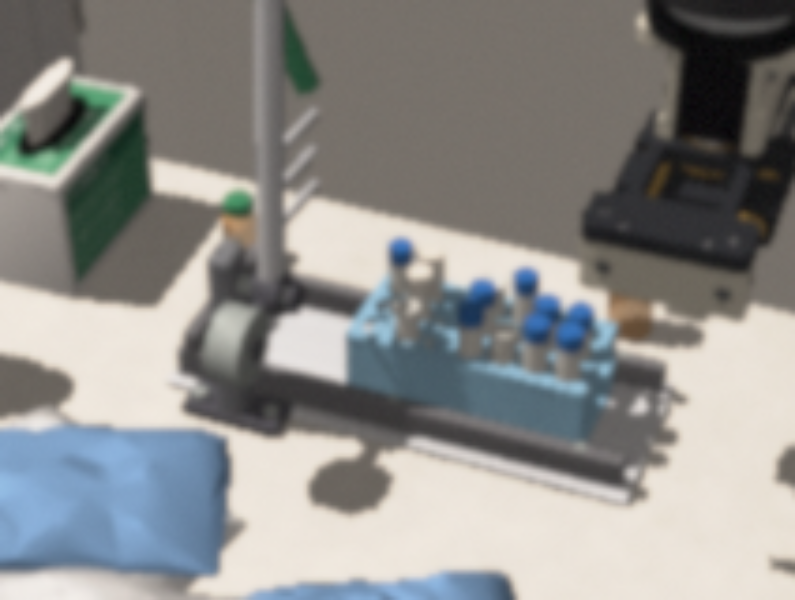

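The side crop shows the rack clear at (480,380), the barrier upright, and the tool behind the rack above the lane. Rack near end is x ≈ 0.465 and the stop is at 0.687, so it needs to travel about 85 mm. I'll go down and push gently.

Request:
drive_tool(
  targets=[
    [0,0,-0.75,0,0,0],
    [0,0,-0.75,0,0,0],
    [0,0,0,0,0,0],
    [0.4,0,0,0,0,0],
    [0.3,0,0,0,0,0],
  ],
)

```text
t: 10.1
eef_pos: [0.4498, -0.2292, 0.0459]
ee_rot: [-3.141, 0.003, -3.107]
force: [-0.3, 0.4, 0.5]
width: 0.0003
```

Request:
drive_tool(
  targets=[
    [0.25,0,0,0,0,0],
    [0.25,0,0,0,0,0],
    [0.25,0,0,0,0,0],
    [0.25,0,0,0,0,0],
    [0.25,0,0,0,0,0],
  ],
)

```text
t: 10.72
eef_pos: [0.498, -0.229, 0.0445]
ee_rot: [3.142, -0.0, -3.108]
force: [-2.2, 0.5, 1.6]
width: 0.0006
```

Request:
drive_tool(
  targets=[
    [0.2,0,0,0,0,0],
    [0.2,0,0,0,0,0],
    [0.2,0,0,0,0,0],
    [0.2,0,0,0,0,0],
    [0,0,0,0,0,0],
  ],
)

```text
t: 11.35
eef_pos: [0.5302, -0.229, 0.0445]
ee_rot: [-3.141, 0.001, -3.107]
force: [-1.0, 0.5, 0.1]
width: 0.0005
```

```bash
python3 - <<'E'
from h import *
for c in ["top","side"]:
    im,d=snap(c,c+"4"); find(c,"boom_end rack")
c=cv2.resize(im[120:280,160:372],(795,600)); cv2.imwrite("pics/side4c.png",c[:,:,::-1])
E
```

```text
top boom_end [(0.55, array([ 0.4732, -0.324 ,  0.0021])), (0.54, array([ 0.6331, -0.1821,  0.2476]))]
top rack []
side boom_end [(0.55, array([ 0.633, -0.18 ,  0.249]))]
side rack [(0.7, array([ 0.6085, -0.2247,  0.0074]))]
```

View pics/side4c.png

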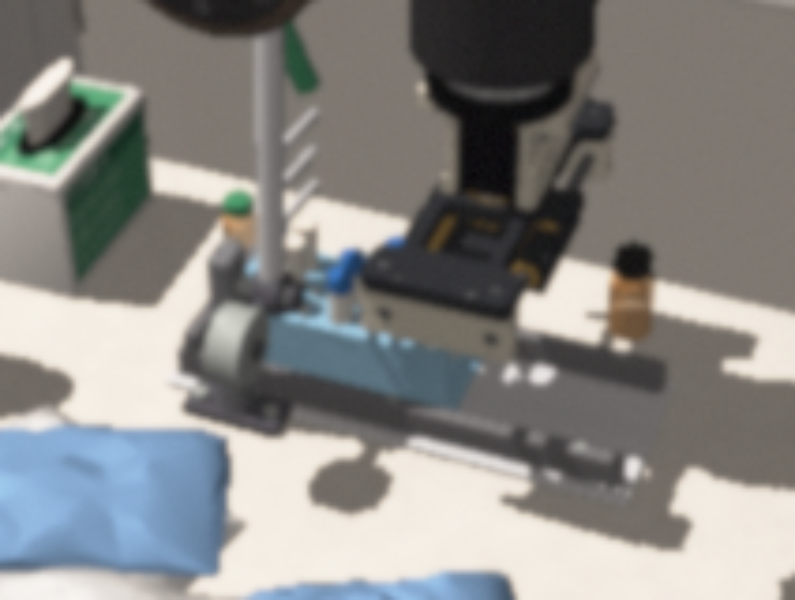

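The rack (crop (370,370)) is under the upright arm, about 9 mm short of home. I'll creep forward until the force rises at the bumpers.

Request:
drive_tool(
  targets=[
    [0.1,0,0,0,0,0],
    [0.1,0,0,0,0,0],
    [0,0,0,0,0,0],
  ],
)

```text
t: 12.02
eef_pos: [0.5366, -0.229, 0.0443]
ee_rot: [3.141, -0.002, -3.108]
force: [-3.7, -0.3, 3.3]
width: 0.0001
```

Request:
drive_tool(
  targets=[
    [0.06,0,0,0,0,0],
    [0,0,0,0,0,0],
  ],
)

```text
t: 12.28
eef_pos: [0.5367, -0.229, 0.0441]
ee_rot: [3.141, -0.006, -3.108]
force: [-10.3, 0.1, 8.1]
width: 0.0005
```

The force rose to 10 N with no further motion, so the rack is against the bumpers. Backing off now.

Request:
drive_tool(
  targets=[
    [-0.3,0,0,0,0,0],
    [-0.6,0,0,0,0,0],
    [-1,0,0,0,0,0],
    [-1,0,0,0,0,0],
    [-0.2,0,1,0,0,0],
  ],
)

```text
t: 12.9
eef_pos: [0.4114, -0.2284, 0.0827]
ee_rot: [3.14, -0.005, -3.109]
force: [1.2, -0.2, 1.3]
width: 0.0006
```

Request:
drive_tool(
  targets=[
    [0,0.3,1,0,0,0],
    [-0.3,1,1,0,0,0],
    [0,1,0.5,0,0,0],
    [0,1,0,0,0,0],
    [0,0,0,0,0,0],
  ],
)

```text
t: 13.52
eef_pos: [0.4044, -0.0949, 0.1854]
ee_rot: [3.141, 0.004, -3.104]
force: [-0.2, 0.5, 0.5]
width: 0.0006
```

```bash
python3 - <<'E'
from h import *
print(arm.get_state()["t"],arm.get_state()["force"])
for c in ["side","top"]:
    im,d=snap(c,c+"5"); find(c,"dock lane_stop barrier_axle boom_end rack amber_vial small_vial")
c=cv2.resize(im[100:310,190:350],(457,600)); cv2.imwrite("pics/top5c.png",c[:,:,::-1])
E
```

```text
13.525 [-0.2058  0.5115  0.4515]
side dock [(0.67, array([ 0.6336, -0.2235, -0.0019]))]
side lane_stop []
side barrier_axle [(0.59, array([ 0.6324, -0.1678,  0.0964])), (0.56, array([ 0.6357, -0.1809,  0.2505]))]
side boom_end [(0.91, array([ 0.6345, -0.1796,  0.2486]))]
side rack [(0.78, array([ 0.6159, -0.2267,  0.0051]))]
side amber_vial []
side small_vial [(0.61, array([ 0.7245, -0.2995,  0.0039]))]
top dock [(0.58, array([ 0.6323, -0.2245,  0.0004]))]
top lane_stop [(0.71, array([ 0.6862, -0.2194,  0.0219]))]
top barrier_axle [(0.66, array([ 0.6345, -0.1664,  0.0974]))]
top boom_end [(0.87, array([ 0.6323, -0.1792,  0.2477]))]
top rack [(0.88, array([ 0.6133, -0.2223,  0.0049]))]
top amber_vial [(0.55, array([ 0.4719, -0.3244, -0.0008]))]
top small_vial [(0.69, array([ 0.7241, -0.3017, -0.0041]))]
```

View pics/top5c.png

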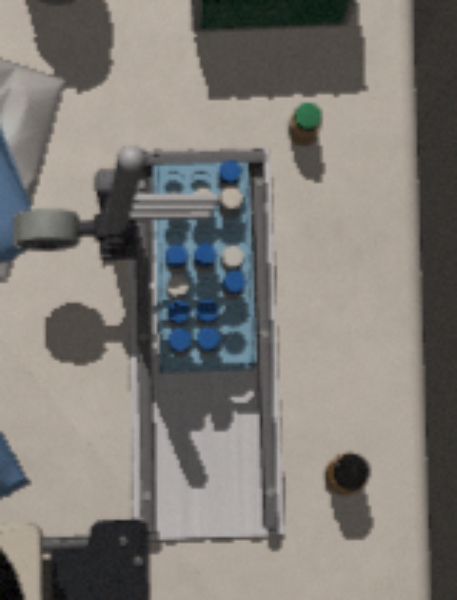

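The rack sits flush against the back stop (crop (205,165)), straight in the lane. The boom is up and both vials are where they started.

```bash
python3 -c "
from station import arm
print(arm.job_done())"
```

```text
the job is handed in; nothing more can be done
None
```

The barrier arm is up and standing by itself, and the rack is home against the back stop. I handed the job in at about 13.6 s; no verdict is reported.

- **Barrier:** I raised it by pushing the counterweight disc sideways with closed fingers, not by lifting the free end of the boom, because a vertical gripper could not get under it there. The last check put the boom end at z ≈ 0.248 m, which is nearly upright. While the fingers backed away from the disc, the wrist read up to about 21 N, well under the limit.
- **Rack:** I pushed it along the lane under the raised arm until the force rose to about 10 N with no further motion. It is at lane x ≈ -0.019 m, where fully home is -0.017. It is flat (z ≈ 5 mm) and straight in the lane.
- **Vials and robot:** Both vials are within about 3 mm of where they started. The arm is clear and touches nothing.
- **Missed detections:** In the last side view the networks did not find the back stop or the amber vial. The top view found both.

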